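# Seat the spool spindle by feel

### The job

Take the long square-headed spindle out of the wooden tool block and push it down through the hub of the filament spool until it drops fully home in the blind hole of the stand underneath, then let go and leave it standing. The hole is hidden by a thin dust film and is not centred under the hub: rest the tip on the stand and sweep it about in a widening spiral until it drops in. Press lightly so that the foam feet are never squashed by a centimetre, keep hold of the spindle until it is well into the hole, do not shove the spool aside, and leave the other things alone.

Things in the scene. Friction and masses are not known exactly. Their poses are not given: they have to be found in the camera images.
- spindle_head (a point): Centre of the square head of the bare aluminium spindle (142 mm overall, 0.1 kg): grip it here. Head 22 x 22 mm, 34 mm tall, its flat faces square to this frame's x and y; z points up the spindle. It starts upright, 40 mm deep in one of the block's three holes (which one varies).
- spindle_tip (a point): Centre of the spindle's lower end face, 125 mm below the head's centre along the spindle. From here a round shaft of 14 mm diameter runs up 108 mm to the head; its lowest 4 mm taper to 9 mm diameter.
- spool: Filament spool (black flanges, white filament) lying flat and loose on the stand: 200 mm diameter, 60 mm tall, 0.9 kg, with a round bore of 56 mm diameter straight through. Origin: centre of its underside, 52 mm above the table, on the stand's flat top. The stand is a black plate 120 x 120 mm on foam feet, entirely covered by the spool.
- spool_hub (a point): Centre of the bore's upper mouth, 112 mm above the table. The bore's floor is the stand's top, 60 mm below. In that floor is one blind hole of 15.6 mm diameter, 22 mm deep (to 30 mm above the table). It lies 5 to 12 mm, in any direction, off the point straight below this one; a black dust film without resistance hides it.
- deck (a joint): How far the stand's black plate, with the spool on it, has been pressed down on its four soft foam feet: 0 at rest, in m, stop at 0.014. It moves straight down only and springs back: about 1 N to start it, then 1.2 N per mm.
- block: Wooden tool block, 230 (its x) x 75 x 60 mm tall, fixed; origin at the centre of its underside. Three 16.5 mm holes 40 mm deep in its top at x = -70, 0 and +70 mm on its centre line hold the spindle, the stub and the reamer in any order.
- stub_head (a point): Bystander: middle of the round head (26 mm diameter, 18 mm tall) of a short aluminium pin of 88 mm overall, standing in the block, head about 50 mm lower than the spindle's. Leave it.
- reamer_mid (a point): Bystander: middle of the black round handle (about 21 mm diameter, 64 mm tall) of a hand reamer standing in the block, top 134 mm above the table. Leave it.
- screwdriver_grip (a point): Bystander: grip of a screwdriver 170 mm long lying on the table between stand and block. Leave it.
- glue: Bystander: orange glue bottle, 58 mm diameter, 150 mm tall, behind; origin at the centre of its underside. Leave it.

How it is judged (in metres and radians):
On the way, in this order (a step that is already met when the one before it is completed fails the run):
1. the spindle is drawn clear of the block (tip more than 80 mm above the table) (height (world z) of spindle_tip above 0.08 m), for 0.2 s.
2. its tip is down inside the spool's hub (horizontal distance between spindle_tip and spool_hub below 0.024 m and height (world z) of spindle_tip below 0.095 m), for 0.1 s.
At the end, for the whole second after the job is handed in: The spindle stands released and at rest inside the hub, within 0.12 rad of upright, its tip at the bottom of the stand's blind hole (tip less than 34.5 mm above the table, within 24 mm of the hub's axis), and the stand is no longer pressed down (under 3 mm) (horizontal distance between spindle_tip and spool_hub below 0.024 m and height (world z) of spindle_tip below 0.0345 m and angle between spindle_tip's own z axis and vertical below 0.12 rad and linear speed of spindle below 0.02 m/s and contact force between spindle and the fingers below 0.1 N and value of joint deck below 0.003 m); the robot touches nothing.
It fails at once if the stand is pressed down 10 mm or more on its foam feet (value of joint deck above 0.01 m).
It fails at once if the spindle is let go inside the hub before it is about half-way into the hole (tip more than 42 mm above the table) (horizontal distance between spindle_tip and spool_hub below 0.024 m and height (world z) of spindle_tip between 0.042 and 0.1 m and contact force between spindle and the fingers below 0.1 N).
It fails at once if the spool is shoved more than 15 mm (distance of spool_hub from where it was at the start of the episode above 0.015 m).
It fails at once if the other things in the block or on the table are disturbed (more than 30 mm) (distance of any of stub_head, reamer_mid, screwdriver_grip, glue from where it was at the start of the episode above 0.03 m).
It also fails if it takes over 72 s, if anything falls off the work surface, if the arm or the gripper's body presses on something with over 40 N, if the wrist force passes 120 N, or if a joint passes its speed limit or range.

### The arm

A 6-joint arm with a two-finger parallel gripper is mounted at the origin on the work surface. World frame = base frame: x ahead of the robot, y to its left, z up, the work surface at z = 0. Lengths are in m, angles in degrees, forces in N, time in s.
With the tool pointing down it reaches from about 0.4 to 0.825 m from the base axis. Payload 7 kg.
Tool frame: the origin (TCP) lies on the centre line of the jaws, within the pads' length; the fingertips stand 11 mm ahead of it and the grasp point (between the pads) lies 8 mm behind it; z points along the fingers, y is the line along which they close (so a half turn about z gives the same grasp; the last joint's range is limited). The gripper opens to 88 mm and grips with 3 to 60 N. Pads are 19 mm wide; open, the fingers measure 130 mm over their backs; the gripper's body (78 mm by 193 mm) begins 47 mm behind the grasp point.
Start: joints at [83.142, 20.546, 0.682, 0, -70.136, -16.507], TCP at [0.268, 0.62, 0.238] pointing down, gripper open.
Joint ranges: [-176.03, 176.03], [-82.01, 121.73], [-58.28, 71.71], [-173.87, 95.51], [-174.79, -0.11], [-173.66, 173.66]. Speed limits (degrees/s): [136.94, 136.94, 172.46, 180, 180, 180].

### API

Orientations are given as [roll, pitch, yaw] about the fixed x, y, z axes, in that order (R = Rz(yaw) Ry(pitch) Rx(roll)).
In Python, from plant import r, capture, camera_model, job gives the robot as it stands.
- The arm moves only by the tool drive_tool, never from a script. Its argument "increments" is a list that holds one entry, the list of rows, each a list of 5 numbers: the gripper's target within -1 to 1 (fully open at 1, half-way at 0, shut at -1), then the shift along the tool's x, y, z scaled (see below), then the turn about the tool's z scaled (see below). In form: [[[gripper, tx, ty, tz, roll], ...]]. A call has 1 to 5 rows; each row is the pose to reach, as a shift and turn from the pose commanded when the call began, along the tool's axes at that moment, turning the shorter way round; what a row does not reach only later rows make up. The controller multiplies each number of a shift by 120 mm and each number of a turn by 360 degrees. A row lasts 1/8 s, in which the tool goes at most 62.5 mm and 10.7 degrees, less where a joint would pass 70% of its speed; a pose out of reach is approached as far as the arm can. A call with a number of a shift or a turn outside -1 to 1 is refused whole. A call with a gripper value outside its range is refused whole. The fingers move at their own pace and stop on an object; "squeeze" is the grip in N (left out, the last holds). Time passes only in rows, so rows that repeat a pose let the fingers close. It gives the time, the measured TCP pose, the force, the opening and the grip force at its end, in the units of the state.
- r.get_state(): the state, without advancing time (a new reading comes with each control period).
- capture(name): name is "scene" or "top" or "wrist"; returns the picture (400x640x3 uint8, red, green, blue); there is no depth.
- camera_model(name): a dict with "camera_matrix" (3x3 intrinsics, pixels), "rvec" (rotation vector, rad) and "tvec" (3), from world to camera coordinates, as OpenCV has them. Camera axes: x right, y down, z forward; pixel columns grow to the right and rows downward; lengths in m; the calibration is good to about 2 mm. A picture is of the moment at which its call begins: read the wrist's pose just before it. camera_model takes no time and is no camera call; for the wrist camera it gives the pose at the moment of the call.
- job.close_job(): hands the job in; it is judged then, once.
The state is a dict: "time_s": time; "joints": joint angles; "qd": joint speeds; "joint_torque": joint torques, N m; "tcp_pos": TCP position; "eef_rot": TCP orientation; "contact_force": force on the tool from outside, world axes, zero at the start; "moment": the same for the moment, N m; "gripper_width": finger opening in m; "gripper_force": force on a finger pad.
Only numpy, scipy, OpenCV 4.12 (cv2) and the standard library are available. Lean on these libraries where they do the work, as an engineer would, in place of code of your own. Each camera call takes 0.05 s, during which the arm holds its last target. There are 200 camera calls.

## Working session

There is one attempt and no reset: what is moved stays moved. The work goes in short steps, Python scripts to look and compute and a tool call to move; the robot and the scene stay as the last step left them, time stands still between calls to the robot, and variables do not carry over. Pictures are saved under pics/ and viewed, at most 10 in all, crops included, and the job is handed in when it is done.

Besides the shell and the picture viewer there is one more tool, called after ">>>" by a JSON object that holds its "fn" and its "kwargs", one argument or row to a line. drive_tool: Moves the arm, as the interface text tells. Its arguments: {"type":"object","properties":{"increments":{"type":"array"},"squeeze":{"type":"number"}},"required":["increments"]}

```bash
mkdir -p pics; ls; python3 - <<'E'
from plant import r,capture,camera_model,job
import cv2
s=r.get_state();print(s)
for n in("scene","top"):
    cv2.imwrite(f"pics/{n}0.png",capture(n)[:,:,::-1]);m=camera_model(n);print(n,m)
E
```

```text
pics
{'time_s': 0.0, 'joints': array([ 8.31436017e+01,  2.05922469e+01,  6.34842486e-01, -2.31538239e-02,
       -7.01370281e+01, -1.65074160e+01]), 'qd': array([ 0.00405002, -0.04352821,  0.03607846,  0.01857834, -0.07603852,
        0.02331451]), 'joint_torque': array([-7.89829355e-04, -5.82722139e+01,  2.93066561e+01,  6.99742377e+00,
        6.92790709e-03, -1.52407133e-04]), 'tcp_pos': array([0.26749606, 0.61921389, 0.2366121 ]), 'eef_rot': array([ 1.79903275e+02, -5.96605924e-03, -2.33716942e+01]), 'contact_force': array([ 0.333074  ,  0.2152598 , -0.25193918]), 'moment': array([-0.01959813,  0.02343049,  0.00725932]), 'gripper_force': 0.0, 'gripper_width': 0.08784206180924187}
scene {'camera_matrix': array([[390.80726863,   0.        , 324.03193969],
       [  0.        , 390.80726863, 201.68682712],
       [  0.        ,   0.        ,   1.        ]]), 'rvec': array([ 1.45981634,  2.28692307, -0.74833521]), 'tvec': array([ 0.24853824, -0.37884414,  1.12264432])}
top {'camera_matrix': array([[450.1960479 ,   0.        , 319.44560971],
       [  0.        , 450.1960479 , 191.37838383],
       [  0.        ,   0.        ,   1.        ]]), 'rvec': array([ 2.15901064, -2.15417606,  0.07921935]), 'tvec': array([0.00878303, 0.62728255, 0.94914629])}
```

View pics/scene0.png

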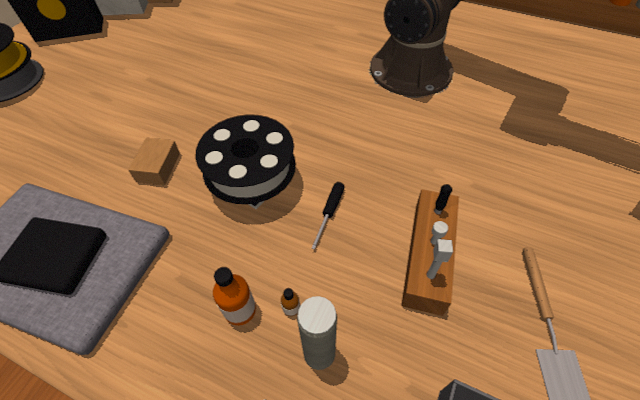

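View pics/top0.png

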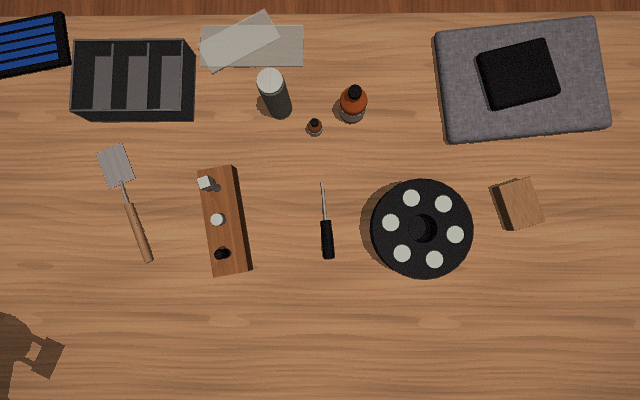

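The scene and top views show the spindle head as the square at top (205,183) / scene (445,247). The stub is at top (217,219), the reamer at (222,253) and the spool hub near (422,229).

```bash
cat > h.py <<'E'
from plant import r,capture,camera_model,job
import cv2,numpy as np
from scipy.spatial.transform import Rotation as Ro
def ray(m,uv):
    R=cv2.Rodrigues(m["rvec"])[0];K=m["camera_matrix"]
    d=R.T@np.linalg.solve(K,[uv[0],uv[1],1.]);return -R.T@m["tvec"],d
def onz(m,uv,z):
    o,d=ray(m,uv);return o+d*(z-o[2])/d[2]
def tri(a,b):
    A=0;B=0
    for o,d in(a,b):
        d=d/np.linalg.norm(d);P=np.eye(3)-np.outer(d,d);A=A+P;B=B+P@o
    return np.linalg.solve(A,B)
def toolmove(target):
    s=r.get_state();R=Ro.from_euler('xyz',s["eef_rot"],degrees=True)
    return R.inv().apply(np.array(target)-s["tcp_pos"])/.12
def spots(name,z,box):
    im=capture(name);m=camera_model(name);x0,y0,x1,y1=box
    k=((im.min(2)>170)&(np.ptp(im.astype(int),axis=2)<40)).astype('u1');k2=k*0;k2[y0:y1,x0:x1]=k[y0:y1,x0:x1]
    n,l,st,c=cv2.connectedComponentsWithStats(k2)
    return [(onz(m,c[i],z),st[i,4],c[i]) for i in range(1,n) if st[i,4]>60]
E
python3 - <<'E'
from h import *
np.set_printoptions(precision=4,suppress=True)
for n,b in(("top",(365,175,480,285)),("scene",(190,112,300,185))):
    S=spots(n,.112,b);print(n,len(S),[(s[1]) for s in S],np.mean([s[0] for s in S],0) if S else 0)
t=camera_model("top");s=camera_model("scene")
print(onz(t,(204.5,182.5),.162),onz(s,(445,246),.162))
print("stub",onz(t,(217,219),.108),"reamer",onz(t,(220,253),.134))
print(toolmove([.6,.25,.30]))
im=cv2.imread("pics/top0.png")[160:290,180:260];cv2.imwrite("pics/c1.png",cv2.resize(im,None,fx=6,fy=6,interpolation=cv2.INTER_CUBIC)[:600])
E
```

```text
top 5 [np.int32(84), np.int32(74), np.int32(114), np.int32(139), np.int32(94)] [ 0.5493 -0.1827  0.112 ]
scene 6 [np.int32(116), np.int32(123), np.int32(126), np.int32(145), np.int32(150), np.int32(157)] [ 0.5446 -0.1976  0.112 ]
[0.6309 0.2257 0.162 ] [0.6326 0.227  0.162 ]
stub [0.5636 0.2137 0.108 ] reamer [0.4969 0.1995 0.134 ]
[ 3.7639  1.7278 -0.5228]
```

>>> {"fn": "drive_tool", "kwargs": {
  "increments": [
    [[1,1,0.44,-0.2,0],[1,1,0.44,-0.2,0],[1,1,0.44,-0.2,0]]
  ],
  "squeeze": 15
}}

```text
time_s: 0.57
tcp_pos: [0.3591, 0.5213, 0.2629]
eef_rot: [-179.9, -0.0, -23.5]
contact_force: [-0.2, 0.9, -0.3]
gripper_width: 0.0876
gripper_force: 0.0
```

>>> {"fn": "drive_tool", "kwargs": {
  "increments": [
    [[1,1,0.44,-0.2,0],[1,1,0.44,-0.2,0],[1,1,0.44,-0.2,0]]
  ]
}}

```text
time_s: 0.95
tcp_pos: [0.4481, 0.4256, 0.2865]
eef_rot: [-179.9, -0.0, -23.5]
contact_force: [-0.3, 0.2, 0.7]
gripper_width: 0.0877
gripper_force: 0.0
```

>>> {"fn": "drive_tool", "kwargs": {
  "increments": [
    [[1,1,0.44,-0.2,0],[1,1,0.44,-0.2,0],[1,1,0.44,-0.2,0]]
  ]
}}

```text
time_s: 1.32
tcp_pos: [0.5371, 0.3298, 0.3098]
eef_rot: [-180.0, -0.0, -23.5]
contact_force: [-0.4, 0.0, 0.1]
gripper_width: 0.0873
gripper_force: 0.0
```

>>> {"fn": "drive_tool", "kwargs": {
  "increments": [
    [[1,0.9,0.44,-0.2,0],[1,0.9,0.44,-0.2,0],[1,0.9,0.44,-0.2,0],[1,0.9,0.44,-0.2,0]]
  ]
}}

```text
time_s: 1.82
tcp_pos: [0.6131, 0.2409, 0.3326]
eef_rot: [180.0, 0.1, -23.4]
contact_force: [-0.6, -0.6, -0.1]
gripper_width: 0.0877
gripper_force: 0.0
```

```bash
python3 - <<'E'
from h import *
s=r.get_state();print(s["time_s"],s["tcp_pos"],s["eef_rot"]);m=camera_model("wrist")
im=capture("wrist");cv2.imwrite("pics/w1.png",im[:,:,::-1]);print(m, ray(m,(320,200)))
np.save("w1.npy",np.array([m],dtype=object),allow_pickle=True)
E
```

```text
1.825 [0.61312716 0.24089755 0.33264993] [ 1.79960159e+02  6.00242504e-02 -2.33673459e+01]
{'camera_matrix': array([[333.77215385,   0.        , 316.30421651],
       [  0.        , 333.77215385, 200.14506781],
       [  0.        ,   0.        ,   1.        ]]), 'rvec': array([-1.63202334,  2.48423072,  0.34056841]), 'tvec': array([0.46446757, 0.39043962, 0.60733135])} (array([0.67973994, 0.21225431, 0.47950633]), array([-0.25142069,  0.09625097, -0.96314391]))
```

View pics/w1.png

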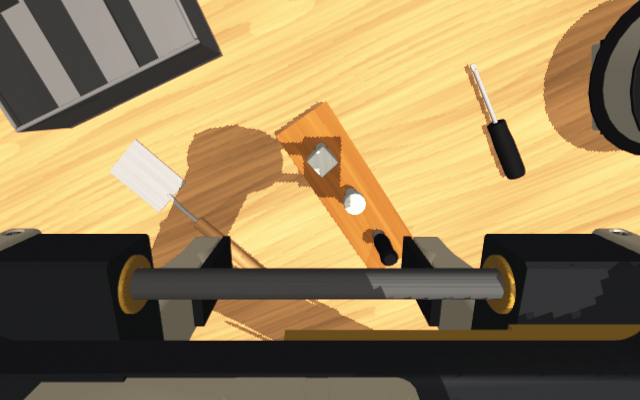

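The wrist view shows the head at (321,159), turned about 45° to the jaws. The stub is at (354,203) and the reamer at (386,247). I'll crop it to get the head's outline.

```bash
python3 - <<'E'
from h import *
im=cv2.imread("pics/w1.png");m=np.load("w1.npy",allow_pickle=True)[0]
c=im[125:195,280:370];cv2.imwrite("pics/c2.png",cv2.resize(c,None,fx=8,fy=8,interpolation=cv2.INTER_NEAREST))
sub=im[140:185,300:345].astype(int)
k=((np.ptp(sub,axis=2)<45)&(sub.max(2)>90)).astype('u1')
cs=cv2.findContours(k,0,2)[0];q=max(cs,key=cv2.contourArea)+np.array([300,140])
print(cv2.minAreaRect(q),cv2.contourArea(q))
t=cv2.minAreaRect(q);w=np.array([onz(m,p,.162) for p in cv2.boxPoints(t)]);print(w,w.mean(0))
E
```

```text
((321.5000305175781, 159.00001525878906), (27.577163696289062, 24.748735427856445), 45.0) 581.0
[[0.64153255 0.24246677 0.162     ]
 [0.65008053 0.22063905 0.162     ]
 [0.62574189 0.21079455 0.162     ]
 [0.61670682 0.23283141 0.162     ]] [0.63351545 0.22668295 0.162     ]
```

View pics/c2.png

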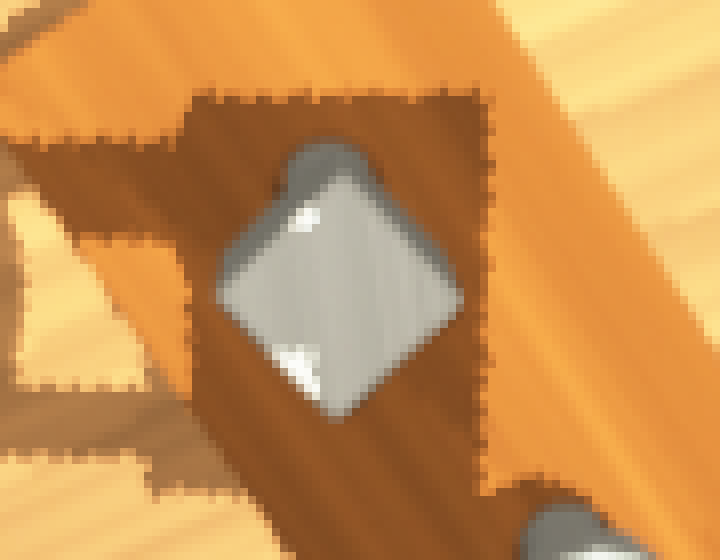

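The crop shows the top face corners at crop pixels L(217,295), T(343,180), R(465,298) and B(335,420).

```bash
python3 - <<'E'
from h import *
m=np.load("w1.npy",allow_pickle=True)[0]
P=np.array([[217,295],[343,180],[465,298],[335,420]])/8+[280,125]-.5
w=np.array([onz(m,p,.162) for p in P]);c=w.mean(0);print(w,c)
for i in range(4):
    e=w[(i+1)%4]-w[i];print(np.hypot(*e[:2]),np.degrees(np.arctan2(e[1],e[0])))
s=r.get_state();print(toolmove([c[0],c[1],.145-.008]),toolmove([c[0],c[1],.2]))
E
```

```text
[[0.63719717 0.24060149 0.162     ]
 [0.64378901 0.22140612 0.162     ]
 [0.62508745 0.2135191  0.162     ]
 [0.61759384 0.23363819 0.162     ]] [0.63091687 0.22729122 0.162     ]
0.020295680701648017 -71.04713774933425
0.020296636923839702 -157.13336639932373
0.021469332603063437 110.42847519514724
0.02080332061099228 19.55553031992748
[0.18599946 0.04625859 1.63130898] [0.18550486 0.04659089 1.10630932]
```

>>> {"fn": "drive_tool", "kwargs": {
  "increments": [
    [[1,0.1855,0.0465,0.5,-0.1225],[1,0.1855,0.0465,0.7,-0.1225],[1,0.1855,0.0465,0.7,-0.1225],[1,0.1855,0.0465,0.7,-0.1225],[1,0.1855,0.0465,0.7,-0.1225]]
  ]
}}

```text
time_s: 2.5
tcp_pos: [0.6309, 0.2277, 0.2493]
eef_rot: [-180.0, 0.0, 20.8]
contact_force: [0.6, 0.6, -0.8]
gripper_width: 0.0876
gripper_force: 0.0
```

>>> {"fn": "drive_tool", "kwargs": {
  "increments": [
    [[1,0,0,0,0],[1,0,0,0,0]]
  ]
}}

```text
time_s: 2.75
tcp_pos: [0.6316, 0.2266, 0.2496]
eef_rot: [-180.0, -0.0, 20.6]
contact_force: [0.3, 0.5, -0.5]
gripper_width: 0.0877
gripper_force: 0.0
```

```bash
python3 - <<'E'
from h import *
s=r.get_state();print(s["time_s"],s["tcp_pos"],s["eef_rot"],s["joints"]);m=camera_model("wrist")
im=capture("wrist")[:,:,::-1];cv2.imwrite("pics/w2.png",im)
np.save("w2.npy",np.array([m],dtype=object),allow_pickle=True)
E
```

```text
2.75 [0.63155761 0.22661139 0.24964073] [-1.79994478e+02 -7.57406334e-03  2.06304414e+01] [ 3.63464367e+01  1.97874176e+01  1.14615118e+00 -3.44508287e-03
 -7.13499469e+01  7.42851066e+01]
```

View pics/w2.png

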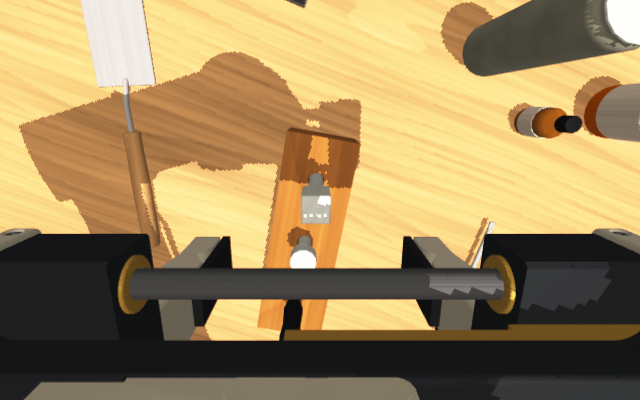

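The head is square to the jaws and centred at about (316,208), so I'll check the offset.

```bash
python3 - <<'E'
from h import *
m=np.load("w2.npy",allow_pickle=True)[0]
im=cv2.imread("pics/w2.png")[180:230,295:340].astype(int)
k=((np.ptp(im,axis=2)<60)&(im.max(2)>140)).astype('u1')
q=max(cv2.findContours(k,0,2)[0],key=cv2.contourArea);x,y,w,h=cv2.boundingRect(q);print(x+295,y+180,w,h)
for u,v in((316,208),(x+295+w/2-.5,y+180+h/2-.5)):
    p=onz(m,(u,v),.162);print(p,toolmove([p[0],p[1],.137]))
E
```

```text
301 195 30 29
[0.63244319 0.22728487 0.162     ] [ 0.00861646 -0.00400296  0.93848468]
[0.63159492 0.22735868 0.162     ] [ 0.00221859 -0.00707135  0.93848427]
```

Aligned to within 1 mm, so descend and grip.

>>> {"fn": "drive_tool", "kwargs": {
  "increments": [
    [[1,0.003,-0.005,0.4,0],[1,0.003,-0.005,0.7,0],[1,0.003,-0.005,0.938,0],[1,0.003,-0.005,0.938,0],[1,0.003,-0.005,0.938,0]]
  ]
}}

```text
time_s: 3.42
tcp_pos: [0.6327, 0.2272, 0.1384]
eef_rot: [180.0, -0.1, 20.7]
contact_force: [0.1, -0.0, -0.5]
gripper_width: 0.0877
gripper_force: 0.0
```

>>> {"fn": "drive_tool", "kwargs": {
  "increments": [
    [[-1,0,0,0,0],[-1,0,0,0,0],[-1,0,0,0,0],[-1,0,0,0,0],[-1,0,0,0,0]]
  ],
  "squeeze": 25
}}

```text
time_s: 4.05
tcp_pos: [0.6319, 0.2269, 0.137]
eef_rot: [-180.0, -0.0, 20.7]
contact_force: [-0.3, 0.1, -0.2]
gripper_width: 0.043
gripper_force: 0.0
```

>>> {"fn": "drive_tool", "kwargs": {
  "increments": [
    [[-1,0,0,0,0],[-1,0,0,0,0],[-1,0,0,0,0],[-1,0,0,0,0],[-1,0,0,0,0]]
  ]
}}

```text
time_s: 4.68
tcp_pos: [0.6319, 0.2269, 0.1369]
eef_rot: [-180.0, 0.0, 20.7]
contact_force: [-0.1, -0.3, -0.1]
gripper_width: 0.0217
gripper_force: 25.0
```

>>> {"fn": "drive_tool", "kwargs": {
  "increments": [
    [[-1,0,0,-0.2,0],[-1,0,0,-0.4,0],[-1,0,0,-0.7,0],[-1,0,0,-1,0],[-1,0,0,-1,0]]
  ]
}}

```text
time_s: 5.3
tcp_pos: [0.6333, 0.2275, 0.2607]
eef_rot: [-180.0, -0.3, 20.8]
contact_force: [-0.2, -0.0, -1.3]
gripper_width: 0.022
gripper_force: 25.0
```

>>> {"fn": "drive_tool", "kwargs": {
  "increments": [
    [[-1,-0.3,0.45,-0.05,0],[-1,-0.64,1,-0.1,0],[-1,-0.64,1,-0.1,0],[-1,-0.64,1,-0.1,0]]
  ]
}}

```text
time_s: 5.8
tcp_pos: [0.6022, 0.0863, 0.2688]
eef_rot: [-180.0, 0.0, 20.6]
contact_force: [0.2, 0.2, -1.5]
gripper_width: 0.0216
gripper_force: 25.0
```

>>> {"fn": "drive_tool", "kwargs": {
  "increments": [
    [[-1,-0.3,0.45,0,0],[-1,-0.64,1,0,0],[-1,-0.64,1,0,0],[-1,-0.64,1,0,0]]
  ]
}}

```text
time_s: 6.3
tcp_pos: [0.5734, -0.0521, 0.2685]
eef_rot: [-180.0, 0.0, 20.7]
contact_force: [0.1, 0.2, -0.7]
gripper_width: 0.0213
gripper_force: 25.0
```

```bash
python3 - <<'E'
from h import *
s=r.get_state();print(s["time_s"],s["tcp_pos"],s["eef_rot"])
m=camera_model("wrist")
cv2.imwrite("pics/w3.png",capture("wrist")[:,:,::-1])
np.save("w3.npy",np.array([m],dtype=object),allow_pickle=True)
t=camera_model("top")
print(np.mean([onz(t,p,.112) for p in((411,198),(443,204),(455,234),(434,259),(402,253),(391,223))],0))
im=cv2.imread("pics/top0.png");k=(im.max(2)<60).astype('u1');k[:,:360]=0;k[:170]=0;k[285:]=0;k[:,478:]=0
q=max(cv2.findContours(k,0,2)[0],key=cv2.contourArea);h=cv2.convexHull(q);e=cv2.fitEllipse(h);print(e)
E
```

```text
6.3 [ 0.5733691  -0.0521106   0.26852417] [-1.79982782e+02  2.33353877e-02  2.06671325e+01]
[ 0.54601204 -0.19574695  0.112     ]
((421.2233581542969, 228.62701416015625), (100.21637725830078, 103.77558898925781), 103.16783142089844)
```

View pics/w3.png

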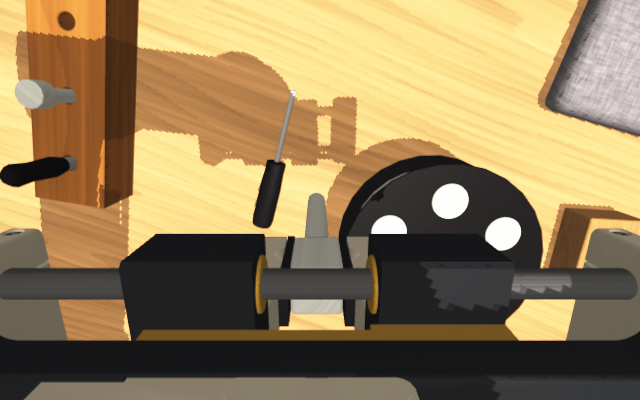

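The spindle is held straight, its tip at (316,195). The spool is ahead of it, with the hub at about (0.5453,-0.1967).

>>> {"fn": "drive_tool", "kwargs": {
  "increments": [
    [[-1,-0.3,0.45,0,0],[-1,-0.644,1,0,0],[-1,-0.644,1,0,0],[-1,-0.644,1,0,0]]
  ]
}}

```text
time_s: 6.85
tcp_pos: [0.5439, -0.1914, 0.2685]
eef_rot: [-180.0, 0.0, 20.7]
contact_force: [0.3, 0.9, -2.0]
gripper_width: 0.0221
gripper_force: 25.0
```

>>> {"fn": "drive_tool", "kwargs": {
  "increments": [
    [[-1,0,0.044,0,0],[-1,0,0.044,0,0],[-1,0,0.044,0,0]]
  ]
}}

```text
time_s: 7.22
tcp_pos: [0.5457, -0.1957, 0.2689]
eef_rot: [-180.0, 0.0, 20.8]
contact_force: [-0.0, 0.4, -0.4]
gripper_width: 0.0217
gripper_force: 25.0
```

```bash
python3 - <<'E'
from h import *
s=r.get_state();print(s["time_s"],s["tcp_pos"],s["eef_rot"],s["contact_force"])
print(toolmove([.5453,-.1967,.2]))
a=capture("top")[150:310,340:500];b=capture("scene")[60:220,160:320]
cv2.imwrite("pics/ab.png",cv2.resize(np.hstack([a,b])[:,:,::-1],None,fx=2.5,fy=2.5,interpolation=cv2.INTER_CUBIC))
E
```

```text
7.225 [ 0.54565413 -0.19569791  0.26893516] [-1.79994659e+02  9.31042742e-04  2.07965000e+01] [-0.00658173  0.36339288 -0.39545091]
[-0.00571439  0.00681249  0.57445916]
```

View pics/ab.png

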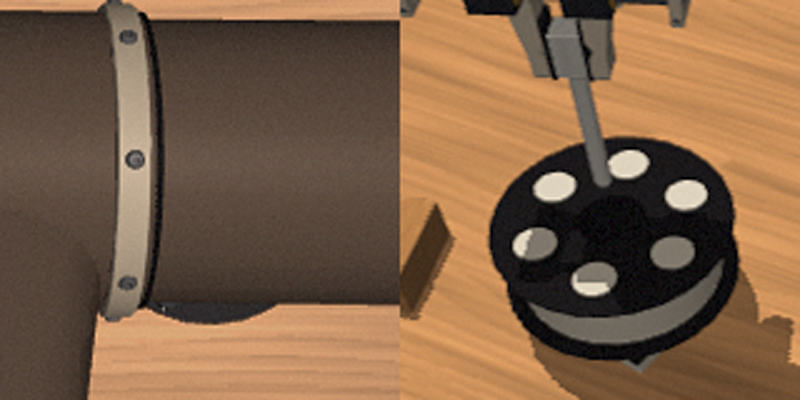

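>>> {"fn": "drive_tool", "kwargs": {
  "increments": [
    [[-1,0,0,0.25,0],[-1,0,0,0.5,0],[-1,0,0,0.7,0],[-1,0,0,0.75,0],[-1,0,0,0.75,0]]
  ]
}}

```text
time_s: 7.95
tcp_pos: [0.5456, -0.1965, 0.1794]
eef_rot: [180.0, 0.0, 20.8]
contact_force: [0.1, 0.1, 0.0]
gripper_width: 0.0219
gripper_force: 25.0
```

>>> {"fn": "drive_tool", "kwargs": {
  "increments": [
    [[-1,0,0,0.03,0],[-1,0,0,0.04,0],[-1,0,0,0.05,0],[-1,0,0,0.06,0],[-1,0,0,0.06,0]]
  ]
}}

```text
time_s: 8.57
tcp_pos: [0.5452, -0.1965, 0.1718]
eef_rot: [-180.0, 0.0, 20.7]
contact_force: [-0.1, -0.1, -0.0]
gripper_width: 0.0219
gripper_force: 25.0
```

>>> {"fn": "drive_tool", "kwargs": {
  "increments": [
    [[-1,0,0,0.015,0],[-1,0,0,0.03,0],[-1,0,0,0.045,0],[-1,0,0,0.045,0]]
  ],
  "squeeze": 40
}}

```text
time_s: 9.07
tcp_pos: [0.5454, -0.1965, 0.1666]
eef_rot: [180.0, -0.0, 20.7]
contact_force: [-0.2, 0.3, 2.4]
gripper_width: 0.0218
gripper_force: 40.0
```

>>> {"fn": "drive_tool", "kwargs": {
  "increments": [
    [[-1,0,0,0,0],[-1,0,0,0,0]]
  ]
}}

```text
time_s: 9.32
tcp_pos: [0.5454, -0.1965, 0.1666]
eef_rot: [180.0, -0.0, 20.7]
contact_force: [-0.2, -0.2, 3.1]
gripper_width: 0.0217
gripper_force: 40.0
```

>>> {"fn": "drive_tool", "kwargs": {
  "increments": [
    [[-1,0.028,0,0.015,0],[-1,0.028,0,0.015,0]]
  ]
}}

```text
time_s: 9.57
tcp_pos: [0.5481, -0.1955, 0.1645]
eef_rot: [180.0, 0.1, 20.7]
contact_force: [-3.4, -0.9, 4.4]
gripper_width: 0.0218
gripper_force: 40.0
```

>>> {"fn": "drive_tool", "kwargs": {
  "increments": [
    [[-1,0.027,0,0,0],[-1,0.027,0,0,0]]
  ]
}}

```text
time_s: 9.82
tcp_pos: [0.5512, -0.1943, 0.1645]
eef_rot: [-180.0, 0.1, 20.7]
contact_force: [-3.0, -2.3, 4.5]
gripper_width: 0.0215
gripper_force: 40.0
```

>>> {"fn": "drive_tool", "kwargs": {
  "increments": [
    [[-1,-0.007,0.028,0,0],[-1,-0.007,0.028,0,0]]
  ]
}}

```text
time_s: 10.07
tcp_pos: [0.5522, -0.1971, 0.1646]
eef_rot: [-180.0, -0.1, 20.7]
contact_force: [-2.2, 1.5, 5.4]
gripper_width: 0.0215
gripper_force: 40.0
```

>>> {"fn": "drive_tool", "kwargs": {
  "increments": [
    [[-1,-0.02,0.02,0,0],[-1,-0.02,0.02,0,0]]
  ]
}}

```text
time_s: 10.32
tcp_pos: [0.5515, -0.2004, 0.165]
eef_rot: [180.0, -0.1, 20.7]
contact_force: [0.9, 3.8, 5.4]
gripper_width: 0.022
gripper_force: 40.0
```

>>> {"fn": "drive_tool", "kwargs": {
  "increments": [
    [[-1,-0.028,0.007,0,0],[-1,-0.028,0.007,0,0]]
  ]
}}

```text
time_s: 10.58
tcp_pos: [0.5485, -0.2029, 0.1652]
eef_rot: [179.9, -0.1, 20.7]
contact_force: [2.0, 1.5, 4.8]
gripper_width: 0.022
gripper_force: 40.0
```

>>> {"fn": "drive_tool", "kwargs": {
  "increments": [
    [[-1,-0.028,-0.007,0,0],[-1,-0.028,-0.007,0,0]]
  ]
}}

```text
time_s: 10.82
tcp_pos: [0.5445, -0.2035, 0.165]
eef_rot: [179.9, -0.0, 20.7]
contact_force: [2.9, -0.3, 5.0]
gripper_width: 0.0218
gripper_force: 40.0
```

>>> {"fn": "drive_tool", "kwargs": {
  "increments": [
    [[-1,-0.02,-0.02,0,0],[-1,-0.02,-0.02,0,0]]
  ]
}}

```text
time_s: 11.08
tcp_pos: [0.5409, -0.2019, 0.1648]
eef_rot: [180.0, 0.0, 20.7]
contact_force: [2.7, -1.5, 4.7]
gripper_width: 0.0216
gripper_force: 40.0
```

>>> {"fn": "drive_tool", "kwargs": {
  "increments": [
    [[-1,-0.007,-0.028,0,0],[-1,-0.007,-0.028,0,0]]
  ]
}}

```text
time_s: 11.32
tcp_pos: [0.5387, -0.1989, 0.1646]
eef_rot: [180.0, 0.0, 20.7]
contact_force: [2.1, -2.7, 5.1]
gripper_width: 0.0219
gripper_force: 40.0
```

>>> {"fn": "drive_tool", "kwargs": {
  "increments": [
    [[-1,0.007,-0.028,0,0],[-1,0.007,-0.028,0,0]]
  ]
}}

```text
time_s: 11.58
tcp_pos: [0.5378, -0.1955, 0.1644]
eef_rot: [-180.0, 0.1, 20.7]
contact_force: [1.1, -2.7, 6.2]
gripper_width: 0.0223
gripper_force: 40.0
```

>>> {"fn": "drive_tool", "kwargs": {
  "increments": [
    [[-1,0.02,-0.02,0,0],[-1,0.02,-0.02,0,0]]
  ]
}}

```text
time_s: 11.82
tcp_pos: [0.5385, -0.1925, 0.164]
eef_rot: [-179.9, 0.2, 20.7]
contact_force: [-0.0, -3.7, 5.5]
gripper_width: 0.0221
gripper_force: 40.0
```

>>> {"fn": "drive_tool", "kwargs": {
  "increments": [
    [[-1,0.028,-0.007,0,0],[-1,0.028,-0.007,0,0]]
  ]
}}

```text
time_s: 12.08
tcp_pos: [0.5404, -0.1904, 0.1636]
eef_rot: [-179.9, 0.3, 20.7]
contact_force: [-2.6, -2.3, 6.1]
gripper_width: 0.0219
gripper_force: 40.0
```

>>> {"fn": "drive_tool", "kwargs": {
  "increments": [
    [[-1,0.028,0.007,0,0],[-1,0.028,0.007,0,0]]
  ]
}}

```text
time_s: 12.32
tcp_pos: [0.5447, -0.1893, 0.163]
eef_rot: [-179.9, 0.2, 20.7]
contact_force: [0.1, 0.6, -1.3]
gripper_width: 0.0217
gripper_force: 40.0
```

The force vanished, so the tip is over the hole. Push down in steps.

>>> {"fn": "drive_tool", "kwargs": {
  "increments": [
    [[-1,0,0,0.02,0],[-1,0,0,0.03,0],[-1,0,0,0.03,0]]
  ]
}}

```text
time_s: 12.7
tcp_pos: [0.5456, -0.1896, 0.1603]
eef_rot: [-179.9, 0.1, 20.7]
contact_force: [-0.9, 0.6, -2.3]
gripper_width: 0.0222
gripper_force: 40.0
```

>>> {"fn": "drive_tool", "kwargs": {
  "increments": [
    [[-1,0,0,0.02,0],[-1,0,0,0.04,0],[-1,0,0,0.04,0]]
  ]
}}

```text
time_s: 13.08
tcp_pos: [0.5459, -0.1897, 0.1559]
eef_rot: [-180.0, 0.1, 20.7]
contact_force: [-3.6, 3.5, 1.7]
gripper_width: 0.0217
gripper_force: 40.0
```

>>> {"fn": "drive_tool", "kwargs": {
  "increments": [
    [[-1,0,0,0.02,0],[-1,0,0,0.03,0],[-1,0,0,0.03,0]]
  ]
}}

```text
time_s: 13.45
tcp_pos: [0.5458, -0.1897, 0.1525]
eef_rot: [-180.0, 0.1, 20.7]
contact_force: [-4.1, 2.8, 2.0]
gripper_width: 0.0218
gripper_force: 40.0
```

>>> {"fn": "drive_tool", "kwargs": {
  "increments": [
    [[-1,-0.004,-0.005,0,0],[-1,-0.004,-0.005,0.015,0],[-1,-0.004,-0.005,0.03,0],[-1,-0.004,-0.005,0.03,0]]
  ]
}}

```text
time_s: 13.95
tcp_pos: [0.5457, -0.1895, 0.1488]
eef_rot: [-180.0, 0.0, 20.7]
contact_force: [-3.8, 2.1, 1.5]
gripper_width: 0.0218
gripper_force: 40.0
```

>>> {"fn": "drive_tool", "kwargs": {
  "increments": [
    [[-1,-0.006,-0.005,0.01,0],[-1,-0.006,-0.005,0.015,0],[-1,-0.006,-0.005,0.015,0]]
  ]
}}

```text
time_s: 14.32
tcp_pos: [0.5453, -0.1893, 0.1472]
eef_rot: [180.0, -0.0, 20.7]
contact_force: [0.5, 1.2, -0.7]
gripper_width: 0.0217
gripper_force: 40.0
```

>>> {"fn": "drive_tool", "kwargs": {
  "increments": [
    [[-1,0,0,0.01,0],[-1,0,0,0.015,0],[-1,0,0,0.015,0]]
  ]
}}

```text
time_s: 14.7
tcp_pos: [0.5453, -0.1893, 0.1456]
eef_rot: [180.0, -0.0, 20.7]
contact_force: [0.1, 0.3, 1.3]
gripper_width: 0.0217
gripper_force: 40.0
```

>>> {"fn": "drive_tool", "kwargs": {
  "increments": [
    [[-1,0,0,0.01,0],[-1,0,0,0.015,0],[-1,0,0,0.015,0]]
  ]
}}

```text
time_s: 15.08
tcp_pos: [0.5452, -0.1893, 0.1439]
eef_rot: [180.0, -0.0, 20.7]
contact_force: [0.3, -0.9, 3.4]
gripper_width: 0.0218
gripper_force: 40.0
```

Bottomed. Relax the press and release.

>>> {"fn": "drive_tool", "kwargs": {
  "increments": [
    [[-1,0,0,-0.015,0],[-1,0,0,-0.015,0]]
  ]
}}

```text
time_s: 15.32
tcp_pos: [0.5452, -0.1893, 0.1456]
eef_rot: [180.0, -0.0, 20.7]
contact_force: [1.1, -2.0, 2.0]
gripper_width: 0.0215
gripper_force: 40.0
```

>>> {"fn": "drive_tool", "kwargs": {
  "increments": [
    [[1,0,0,0,0],[1,0,0,0,0],[1,0,0,0,0],[1,0,0,0,0],[1,0,0,0,0]]
  ]
}}

```text
time_s: 15.95
tcp_pos: [0.5448, -0.1892, 0.1454]
eef_rot: [-180.0, 0.0, 20.7]
contact_force: [0.5, -0.6, -0.3]
gripper_width: 0.0664
gripper_force: 0.0
```

>>> {"fn": "drive_tool", "kwargs": {
  "increments": [
    [[1,0,0,0,0],[1,0,0,0,0],[1,0,0,0,0]]
  ]
}}

```text
time_s: 16.32
tcp_pos: [0.5449, -0.1892, 0.1454]
eef_rot: [180.0, -0.0, 20.7]
contact_force: [-0.7, 0.2, -0.3]
gripper_width: 0.0872
gripper_force: 0.0
```

>>> {"fn": "drive_tool", "kwargs": {
  "increments": [
    [[1,0,0,-0.2,0],[1,0,0,-0.5,0],[1,0,0,-0.9,0],[1,0,0,-0.9,0],[1,0,0,-0.9,0]]
  ]
}}

```text
time_s: 16.95
tcp_pos: [0.5447, -0.1891, 0.2533]
eef_rot: [-180.0, -0.0, 20.7]
contact_force: [0.5, 0.4, 0.1]
gripper_width: 0.0878
gripper_force: 0.0
```

```bash
python3 - <<'E'
from h import *
s=r.get_state();print(s["time_s"],s["tcp_pos"],s["contact_force"])
m=camera_model("wrist");a=capture("wrist");b=capture("scene");ms=camera_model("scene")
cv2.imwrite("pics/f.png",np.hstack([a[100:340,160:480],cv2.resize(b[60:220,160:320],(240,240))])[:,:,::-1])
P=np.array([.5453,-.1893,.172])
print([cv2.projectPoints(P+[0,0,dz],q["rvec"],q["tvec"],q["camera_matrix"],None)[0].ravel() for q in(m,ms) for dz in (0,.02)])
E
```

```text
16.95 [ 0.54465309 -0.18907714  0.25325537] [0.53519449 0.38894153 0.08355876]
[array([317.07907762, 211.32397419]), array([317.16244154, 220.4489785 ]), array([242.47629825, 126.39965287]), array([240.57971284, 118.40371021])]
```

View pics/f.png

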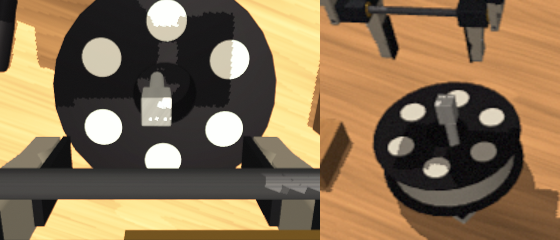

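The spindle's head top is at wrist (317,211) and scene (243,126). Both match the prediction for upright and fully home, and the gripper is clear.

```bash
python3 -c "
from plant import job
print(job.close_job())"
```

```text
the job is handed in; nothing more can be done
None
```

The spindle is out of the tool block and standing released in the stand's blind hole, where both camera views put it upright and fully home; I handed the job in at about 17 s, and no verdict came back.

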